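# Lock the access panel of the detector housing

### The arm

A 7-joint arm with a two-finger parallel gripper is mounted at the origin on a cart in front of the work surface, level with it; the furniture and walls round the work are solid. World frame = base frame: x ahead of the robot, y to its left, z up, the work surface at z = 0. Lengths are in m, angles in rad, forces in N, time in s.
With the tool pointing down it reaches from about 0.425 to 0.925 m from the base axis. Payload 6.8 kg.
Tool frame: the origin (TCP) lies at the very end of the fingers, on their centre line; the grasp point (between the pads) lies 19 mm behind it (tcp_to_grasp is the distance from the TCP to the grasp point, in m); z points along the fingers, y is the direction in which the jaws open and shut (so a half turn about z gives the same grasp; the last joint's range is limited). The gripper opens to 85 mm and grips with 20 to 120 N. Pads are 22 mm wide; open, the fingers measure 114 mm over their backs; the gripper's body (76 mm by 85 mm) begins 54 mm behind the grasp point. The pads swing forward as they close: fully open they stand 13 mm farther back than shut.
Start: joints at [1.242, 0.477, 0.022, 1.555, -0.011, 1.109, -0.083], TCP at [0.148, -0.659, 0.231] pointing down, gripper open.
Joint ranges: [-2.96, 2.96], [-0.34, 2.1], [-1.41, 1.46], [0.24, 2.44], [-1.37, 4.51], [0.17, 1.92], [-2.96, 2.96]. Speed limits (rad/s): [2.39, 2.39, 3.14, 3.14, 3.14, 3.14, 3.14].

### API

Orientations are given as a unit quaternion [w, x, y, z].
In Python, from station import * gives the robot as it stands.
- The arm moves only by the tool apply_moves, never from a script. Its argument "increments" is one flat list of numbers, 5 for each row, row after row: the finger opening in mm, from 0 to 85.4, then the shift along the tool's x, y, z in mm, then the turn about the tool's z in degrees. In form: [claw, tx, ty, tz, roll, claw, tx, ty, tz, roll, ...]. A call has 1 to 12 rows; each row shifts and turns the pose as measured when the row begins, along the tool's axes as they then stand; what a row does not reach is not made up. A row lasts 1/8 s, in which the tool goes at most 62.5 mm and 10.7 degrees, less where a joint would pass 70% of its speed; a pose out of reach is approached as far as the arm can. A call with a gripper value outside its range is refused whole. The fingers move at their own pace and stop on an object; "squeeze" is the grip in N (left out, the last holds). Time passes only in rows, so rows that do not move let the fingers close. It gives the time, the measured TCP pose, the force and the opening at its end, in the units of the state.
- get_obs(): the state, without advancing time (a new reading comes with each control period).
- read_camera(name): name is "side" or "top"; returns (picture, depth): 384x512x3 uint8, blue, green, red; 384x512 float32, m along the optical axis (not along the pixel's ray), 0 where there is no reading.
- get_calibration(name): a dict with "mtx" (3x3 intrinsics, pixels), "camera_from_world" (4x4, takes a point from world to camera coordinates). Camera axes: x right, y down, z forward; pixel columns grow to the right and rows downward; lengths in m; the calibration is good to about 2 mm. A picture is of the moment at which its call begins. get_calibration takes no time and is no camera call.
- hand_in(): hands the job in, once; it reports no verdict.
Trained networks look in the newest picture that a camera, given by its name, has taken for a name from the list of things; names that differ only in an ending like _2 or _b are one class to them, and where a whole thing is asked for, a point or a joint stands for the part that bears it (a point fixed in the world has none). Each returns a list of dicts, best first, with "p" (0 to 1); they miss things now and then, are a little off and sometimes report something else, mostly with a low value. They report only what shows in the picture. A call takes as long as a camera call.
- outline_of(camera, thing): "pixels" (384x512 bool, what is visible of it) and "extent" ([centre column, centre row, width, height] in pixels, round what is visible of it).
The state is a dict: "t": time; "q": joint angles; "joint_vel": joint speeds; "joint_torque": joint torques, N m; "eef_pos": TCP position; "tool_rot": TCP orientation; "contact_force": force on the tool from outside, world axes, zero at the start; "torque": the same for the moment, N m; "gripper_width": opening from 0.0 (shut) to 1.0 (fully open).
Only numpy, scipy, OpenCV 4.12 (cv2) and the standard library are available. Lean on these libraries where they do the work, as an engineer would, in place of code of your own. Each camera call takes 0.05 s, during which the arm holds its last target.

### The job

The access panel on top of the small grey detector housing stands ajar on its spring seal. Using only your fingertips, set them in the slot of the large black quarter-turn fastener, push the panel down fully shut, and while it is held down turn the fastener clockwise (seen from above) as far as it goes, so that the panel stays locked shut after you let go and move clear. Grip nothing, do not force the fastener, and leave the vial, the pot and the mirror mount beside the housing alone.

Things in the scene. Friction and masses are not known exactly. Their poses are not given: they have to be found in the camera images.
- slot_center (a point): On the turning axis of the quarter-turn fastener, on the floor of its slot: a metal disc, 100 mm across, on the panel, with two black half-moon cheeks leaving a slot 34 mm wide, 14 mm deep, right across, open at both ends. x runs along the slot to its red-marked end, z up along the axis. 101 mm above the table with the panel shut, about 111 mm ajar. Turning friction about 0.06 N m.
- slot_mark_end (a point): Point on the slot floor 32 mm from the axis towards the red-marked slot end (18 mm inside the rim); axes as slot_center. Closed fingertips set here can turn the fastener like a crank, pushing on a cheek. At joint value 0 this end points to the housing's right (its -y); locked, to the housing's front (its -x), at the green dot.
- fastener (a joint): Angle of the fastener, rad: 0 = open (stop), grows clockwise seen from above, 1.571 = locked (stop); starts at 0 to 0.45. Its cam tongue under the panel hits the side of a catch at about 0.7 to 0.9 while the panel is ajar and cannot pass; with the panel pressed shut it passes below the catch and then holds the panel down.
- panel (a joint): Opening of the access panel, rad: 0 = shut (stop), 0.12 = ajar (stop), where a spring holds it. White, 150 x 200 x 6 mm, hinged along its far edge (housing's +x side). The fastener's axis is 87 mm from the hinge; pressed there, the spring pushes back with about 2 N ajar to 6.5 N shut and lifts the panel again if it is let go unlocked.
- housing: Grey box fixed to the table, 150 x 200 mm and 90 mm high, origin at the centre of its underside, x towards the hinge (away from the robot), z up. The fastener's axis is 12 mm in front of its centre (x = -0.012, y = 0) with the panel shut.
- vial: Loose brown vial with white cap, 25 mm in diameter, 52 mm high, origin under its base; stands right of the housing. Not to be moved.
- pot: Loose white pot with a blue lid, 48 mm in diameter, 50 mm high, origin under its base; stands right of the housing. Not to be moved.
- post: Loose black mirror mount on a post, 58 x 46 x 98 mm, origin under its base; stands left of the housing. Not to be moved.

How it is judged:
By the outcome, as a careful person would: the job done as asked, in the order asked, and still so for the second after the job is handed in, with the robot touching nothing.
It also fails if it takes over 40 s, if anything falls off the work surface, if the arm or the gripper's body presses on something with over 40 N, if the wrist force passes 120 N, or if a joint passes its speed limit or range.

## Working session

There is one attempt and no reset: what is moved stays moved. The work goes in short steps, Python scripts to look and compute and a tool call to move; the robot and the scene stay as the last step left them, time stands still between calls to the robot, and variables do not carry over. Pictures are saved under pics/ and viewed, and the job is handed in when it is done.

Besides the shell and the picture viewer there is one more tool, called after "Emit:" as name(argument=value, ...), one argument or row to a line, values as JSON. apply_moves: Moves the arm, as the interface text tells. Its arguments: {"type":"object","properties":{"increments":{"type":"array"},"squeeze":{"type":"number"}},"required":["increments"]}

```bash
mkdir -p pics; python3 - <<'E'
from station import *
import cv2,numpy as np
o=get_obs();print({k:np.round(v,3) for k,v in o.items()})
for n in ("side","top"):
    p,d=read_camera(n);cv2.imwrite(f"pics/{n}0.png",p);c=get_calibration(n);print(n,c["mtx"],np.linalg.inv(c["camera_from_world"]).round(3))
    np.savez(f"{n}0.npz",p=p,d=d,K=c["mtx"],T=c["camera_from_world"])
    for th in ("housing","slot_center","panel"):
        for r in outline_of(n,th)[:2]: print(th,round(r["p"],2),np.round(r["extent"],1))
E
```

```text
{'t': np.float64(0.0), 'q': array([ 1.242,  0.478,  0.022,  1.556, -0.012,  1.109, -0.083]), 'joint_vel': array([-0.001, -0.003,  0.   , -0.001, -0.   , -0.001,  0.001]), 'joint_torque': array([-0.0000e+00, -5.9645e+01,  1.6080e+00, -2.8120e+01,  1.3000e-02,
        9.0000e-03, -0.0000e+00]), 'eef_pos': array([ 0.148, -0.658,  0.23 ]), 'tool_rot': array([-0.001,  0.994,  0.11 , -0.   ]), 'contact_force': array([ 0.105,  0.447, -0.609]), 'torque': array([ 0.036, -0.051, -0.003]), 'gripper_width': np.float64(1.0)}
side [[406.27848925   0.         262.3243282 ]
 [  0.         406.27848925 190.12914584]
 [  0.           0.           1.        ]] [[ 0.98  -0.123  0.157  0.468]
 [-0.199 -0.527  0.827 -0.995]
 [-0.019 -0.841 -0.54   0.548]
 [ 0.     0.     0.     1.   ]]
housing 0.68 [239.5 221.6 110.  109.5]
slot_center 0.83 [229.  191.6  45.   31.9]
panel 0.57 [237.6 197.  111.   61.8]
top [[363.87966156   0.         255.32469301]
 [  0.         363.87966156 188.60910536]
 [  0.           0.           1.        ]] [[ 0.01  -0.983  0.184  0.443]
 [-1.    -0.011 -0.002 -0.256]
 [ 0.003 -0.184 -0.983  0.911]
 [ 0.     0.     0.     1.   ]]
housing 0.86 [278.1 213.1 104.7  95.6]
slot_center 0.77 [279.6 215.4  46.5  46.6]
panel 0.61 [280.6 211.2 108.9  92.4]
```

View pics/side0.png

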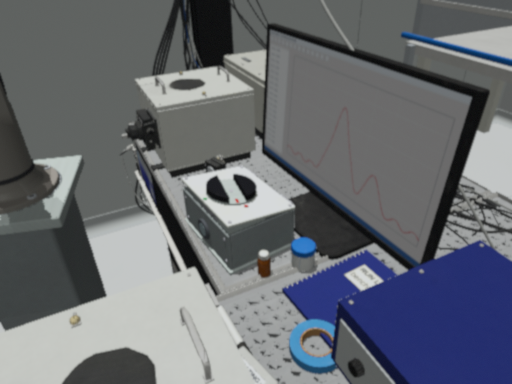

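View pics/top0.png

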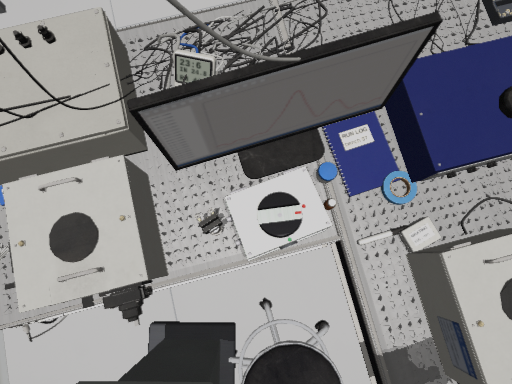

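```bash
python3 - <<'E'
import cv2,numpy as np
p=np.load("top0.npz")["p"];cv2.imwrite("pics/topz.png",cv2.resize(p[150:270,210:350],None,fx=5,fy=5,interpolation=cv2.INTER_CUBIC))
p=np.load("side0.npz")["p"];cv2.imwrite("pics/sidez.png",cv2.resize(p[160:280,170:310],None,fx=5,fy=5,interpolation=cv2.INTER_CUBIC))
E
```

```text
(no output)
```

View pics/topz.png

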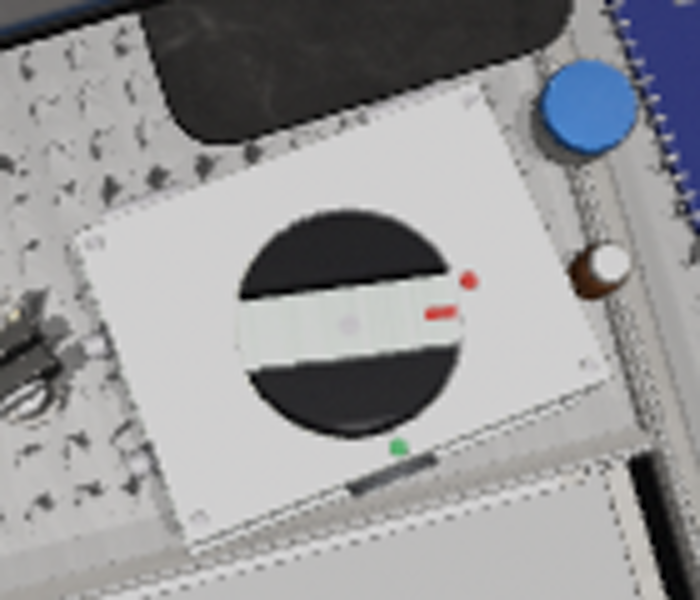

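View pics/sidez.png

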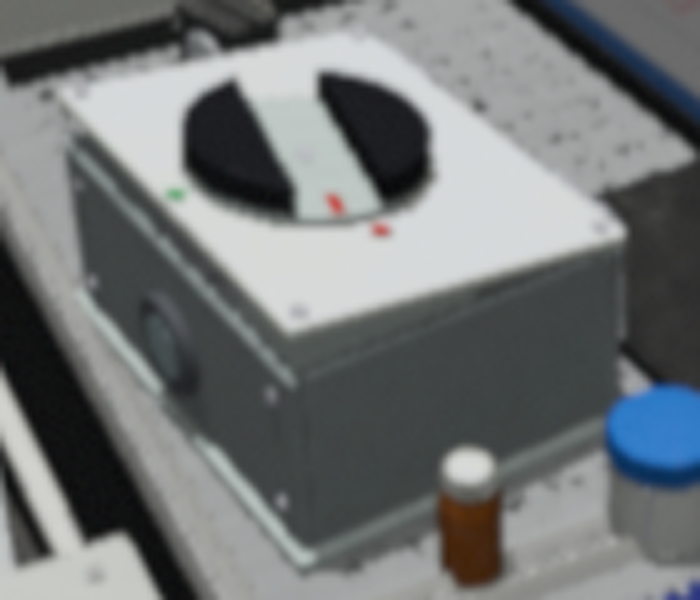

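The top picture shows the slot centred at about px (279.6, 215), with its red end to the right, tilted up about 6.5°. The housing's right side is tilted up about 21.5°, so the fastener starts at about 0.26 rad. Next I convert this to world coordinates.

```bash
cat > h.py <<'E'
import numpy as np
def ray(f,uv,z):
    T=np.linalg.inv(f["T"]);d=T[:3,:3]@np.linalg.solve(f["K"],[uv[0],uv[1],1]);o=T[:3,3]
    return o+d*(z-o[2])/d[2]
E
python3 - <<'E'
from h import *
from station import *
import cv2
t=np.load("top0.npz");s=np.load("side0.npz")
Z=lambda x,y:(210+(x+.5)/5-.5,150+(y+.5)/5-.5)
S=lambda x,y:(170+(x+.5)/5-.5,160+(y+.5)/5-.5)
print("centre top",ray(t,Z(348,325),.111),"side",ray(s,S(303,157),.111))
# cheek top edges z~.125
for a,b in(((240,298),(448,275)),((248,370),(458,346))):
    A,B=ray(t,Z(*a),.125),ray(t,Z(*b),.125);v=B-A;print("slot",A[:2],B[:2],np.degrees(np.arctan2(v[1],v[0])))
A,B=ray(t,Z(352,490),.09),ray(t,Z(437,458),.09)
for a,b,za,zb in(((195,548),(608,382),.115,.115),((78,235),(485,85),.097,.097),((78,235),(195,548),.097,.115),((485,85),(608,382),.097,.115)):
    A,B=ray(t,Z(*a),za),ray(t,Z(*b),zb);v=B-A;print("edge",A[:2],B[:2],np.degrees(np.arctan2(v[1],v[0])),np.linalg.norm(v))
# depth sanity
d=t["d"]; 
Ti=np.linalg.inv(t["T"])
for u,v in((280,215),(270,217),(290,214),(280,200),(280,230)):
    p=d[v,u]*np.linalg.solve(t["K"],[u,v,1]);print(u,v,(Ti[:3,:3]@p+Ti[:3,3]).round(4))
o=get_obs();print(o["eef_pos"],o["tool_rot"],o["contact_force"],o["torque"])
E
```

```text
centre top [ 0.53528117 -0.31098655  0.111     ] side [ 0.53269733 -0.31506769  0.111     ]
slot [ 0.54496386 -0.26304752] [ 0.55603675 -0.3537176 ] -83.03735260420758
slot [ 0.51368763 -0.26678758] [ 0.52503748 -0.35767855] -82.8821359104726
edge [ 0.43790699 -0.24477706] [ 0.51100232 -0.42437569] -67.85403683770652 0.19390357815549353
edge [ 0.57657091 -0.18956794] [ 0.64863278 -0.37530326] -68.79466883923622 0.19922480036971205
edge [ 0.57657091 -0.18956794] [ 0.43790699 -0.24477706] -158.28999891213493 0.15033206524171502
edge [ 0.64863278 -0.37530326] [ 0.51100232 -0.42437569] -160.37619865442517 0.1472217600044613
280 215 [ 0.5344 -0.3128  0.1108]
270 217 [ 0.5299 -0.2907  0.1099]
290 214 [ 0.5367 -0.3348  0.112 ]
280 200 [ 0.5665 -0.3122  0.12  ]
280 230 [ 0.5    -0.3114  0.1297]
[ 0.14780138 -0.65856648  0.23117127] [-1.03390825e-04  9.93916154e-01  1.10139309e-01 -1.41038568e-05] [-0.28052541  0.2660091   0.97389498] [ 0.02964474 -0.0279352  -0.0310321 ]
```

```bash
python3 - <<'E'
from h import *
import numpy as np
P=[]
for n in("top","side"):
    f=np.load(n+"0.npz");d=f["d"];v,u=np.nonzero(d>0);c=np.stack([u,v,np.ones_like(u)])
    p=(np.linalg.solve(f["K"],c)*d[v,u]);Ti=np.linalg.inv(f["T"]);P.append((Ti[:3,:3]@p).T+Ti[:3,3])
P=np.vstack(P);a=np.array([.148,-.659]);b=np.array([.534,-.312])
print("max height in cells (rows x .1-.8 / cols y -.8..0)")
for x in np.arange(.1,.85,.05):
    print("%.2f"%x,[ (lambda m:"%4.2f"%np.percentile(P[m,2],99) if m.sum()>3 else " -- ")((abs(P[:,0]-x)<.025)&(abs(P[:,1]-y)<.025)) for y in np.arange(-.85,0,.05)])
E
```

```text
max height in cells (rows x .1-.8 / cols y -.8..0)
0.10 [' -- ', ' -- ', ' -- ', '-0.77', '-0.77', '-0.77', '-0.29', '-0.26', '-0.26', '-0.26', '-0.25', '-0.26', '-0.26', '-0.58', '0.00', '0.01', '0.26']
0.15 [' -- ', ' -- ', '0.00', '0.00', '0.00', '0.00', '0.01', '-0.27', '-0.26', '-0.26', '-0.26', '-0.26', '-0.27', '-0.68', '-0.00', '0.00', '0.00']
0.20 [' -- ', ' -- ', ' -- ', '0.20', '0.00', '0.00', '0.01', '-0.77', '-0.29', '-0.27', '-0.27', '-0.29', '-0.77', '-0.77', '-0.77', '-0.77', '-0.77']
0.25 [' -- ', ' -- ', '0.20', '0.21', '0.20', '0.00', '0.01', '-0.10', '-0.77', '-0.77', '-0.67', '-0.66', '-0.77', '-0.77', '-0.77', '-0.77', '-0.77']
0.30 [' -- ', ' -- ', '0.20', '0.21', '0.21', '0.00', '0.01', '0.00', '-0.77', '-0.77', '-0.77', '-0.77', '-0.77', '-0.77', '-0.77', '-0.77', '-0.77']
0.35 [' -- ', ' -- ', '0.21', '0.21', '0.21', '0.00', '0.01', '0.01', '-0.77', '-0.77', '-0.77', '-0.77', '-0.77', '-0.77', '-0.77', '-0.18', '0.17']
0.40 [' -- ', ' -- ', '0.21', '0.21', '0.20', '0.17', '0.00', '0.01', '-0.77', '-0.77', '-0.77', '-0.77', '-0.00', '0.00', '0.01', '0.01', '0
[... 443 characters left out ...]
1', '0.01', '0.00', '0.00', '0.02', '0.02', '0.01', '0.01', '0.05', '0.10', '0.12', '0.12', '0.10', '0.10', '0.00', '0.00', '0.63']
0.65 ['0.00', '0.14', '0.14', '0.14', '0.14', '0.02', '0.01', '0.01', '0.05', '0.10', '0.10', '0.10', '0.01', '0.62', '0.15', '0.37', '0.37']
0.70 ['0.14', '0.14', '0.14', '0.14', '0.14', '0.08', '0.01', '0.01', '0.01', '0.01', '0.01', '0.43', '0.50', '0.58', '0.37', '0.37', '0.37']
0.75 ['0.14', '0.16', '0.14', '0.14', '0.14', '0.14', '0.01', '0.01', '0.18', '0.37', '0.37', '0.42', '0.37', '0.37', '-0.00', ' -- ', ' -- ']
0.80 [' -- ', '0.17', '0.14', '0.14', '0.14', '0.14', '0.37', '0.37', '0.37', '0.37', '0.37', ' -- ', ' -- ', ' -- ', ' -- ', ' -- ', ' -- ']
```

Emit:
apply_moves(
  increments=[50,0,-30,-30,0,50,20,-30,-20,0,50,40,-25,0,0,50,45,-25,0,0,50,45,-20,0,0,50,45,-20,0,0,50,45,-20,0,0,50,45,-20,0,0,50,45,-20,0,0,50,45,-15,0,0,50,40,-10,0,3,50,30,-10,0,3],
  squeeze=20,
)

```text
t: 1.9
eef_pos: [0.5384, -0.317, 0.2839]
tool_rot: [0.002, 0.999, 0.053, 0.001]
contact_force: [-0.7, 0.1, -0.4]
gripper_width: 0.586
```

```bash
cat > st.py <<'E'
from station import *
import numpy as np
from scipy.spatial.transform import Rotation as R
def st(c=(.534,-.312)):
    o=get_obs();q=o["tool_rot"];M=R.from_quat([q[1],q[2],q[3],q[0]]).as_matrix()
    print("t %.2f"%o["t"],"pos",o["eef_pos"].round(4),"yang %.1f"%np.degrees(np.arctan2(M[1,1],M[0,1])),"z",M[:,2].round(3),"F",o["contact_force"].round(2),"T",o["torque"].round(3),"q",o["q"].round(2),"w",o["gripper_width"].round(3))
    e=M.T@(np.array([*c,o["eef_pos"][2]])-o["eef_pos"]);print("to centre (tool mm)",(e*1000).round(1))
    return o,M
E
python3 -c "from st import *;st()"
```

```text
Traceback (most recent call last):
  File "st.py", line 6, in st
    print("t %.2f"%o["t"],"pos",o["eef_pos"].round(4),"yang %.1f"%np.degrees(np.arctan2(M[1,1],M[0,1])),"z",M[:,2].round(3),"F",o["contact_force"].round(2),"T",o["torque"].round(3),"q",o["q"].round(2),"w",o["gripper_width"].round(3))
                                                                                                                                                                                                             ^^^^^^^^^^^^^^^^^^^^^^^^
AttributeError: 'float' object has no attribute 'round'
```

```bash
sed -i 's/o\["gripper_width"\].round(3)/round(float(o["gripper_width"]),3)/' st.py
python3 - <<'E'
from st import *;st()
import cv2
for n in("side","top"):
    p,d=read_camera(n);cv2.imwrite(f"pics/{n}1.png",p)
E
```

```text
t 1.90 pos [ 0.5384 -0.317   0.2839] yang -84.0 z [ 0.002 -0.004 -1.   ] F [-0.72  0.14 -0.44] T [-0.03   0.024  0.008] q [ 0.58  0.36 -0.19  1.61  0.08  1.17 -1.1 ] w 0.586
to centre (tool mm) [-3.9 -5.4 -0. ]
```

View pics/side1.png

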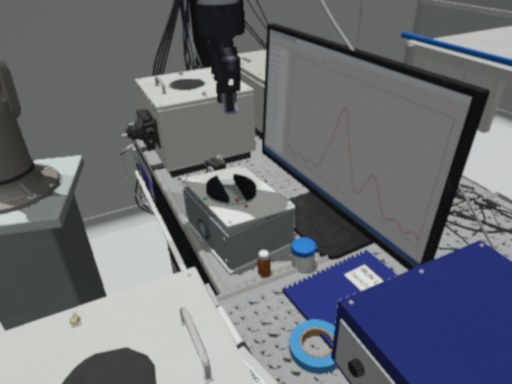

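View pics/top1.png

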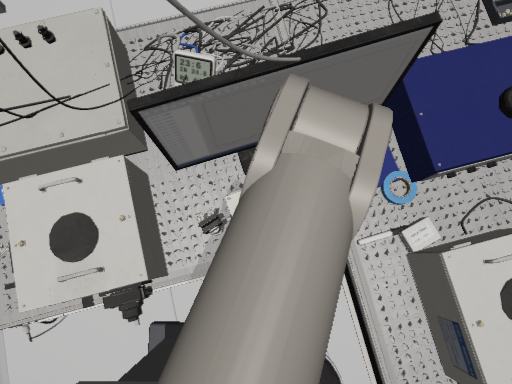

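Emit:
apply_moves(
  increments=[50,-4,-5,30,-1,50,0,0,40,0,50,0,0,40,0,50,0,0,25,0,50,0,0,0,0],
)

```text
t: 2.62
eef_pos: [0.5345, -0.3133, 0.1463]
tool_rot: [0.003, 0.998, 0.064, 0.002]
contact_force: [-0.4, 0.2, 1.3]
gripper_width: 0.587
```

```bash
python3 - <<'E'
from st import *;st()
import cv2
p,d=read_camera("side");cv2.imwrite("pics/side2.png",cv2.resize(p[100:250,150:350],None,fx=4,fy=4,interpolation=cv2.INTER_CUBIC))
E
```

```text
t 2.62 pos [ 0.5345 -0.3133  0.1463] yang -82.6 z [ 0.004 -0.005 -1.   ] F [-0.4  0.2  1.3] T [0.006 0.027 0.038] q [ 0.57  0.48 -0.19  1.77  0.12  0.9  -1.11] w 0.587
to centre (tool mm) [-0.3 -1.3 -0. ]
```

View pics/side2.png

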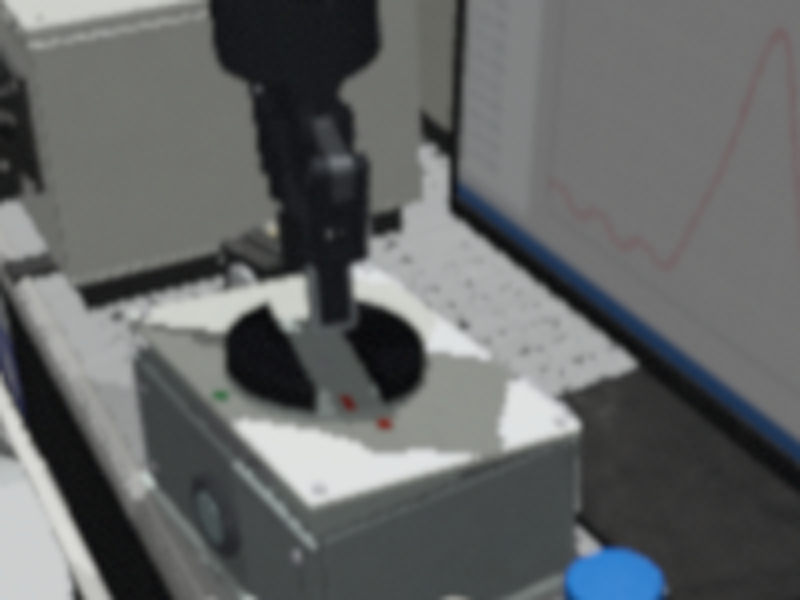

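```bash
python3 - <<'E'
from st import *
o,M=st();c=get_calibration("side")
def pr(p):
    q=c["camera_from_world"]@np.r_[p,1];u=c["mtx"]@q[:3]/q[2];return ((u[0]-150+.5)*4-.5).round(1),((u[1]-100+.5)*4-.5).round(1)
e=o["eef_pos"]
for w in (25,39.5):
  for x in(-11,11):
    print(w,x,pr(e+M@(np.array([x,w,-4])/1000)))
for w in(25,39.5):
    print("slot floor",w,pr(np.array([.534,-.312,.111])+M@(np.array([0,w,0])/1000)))
E
```

```text
t 2.67 pos [ 0.5353 -0.3137  0.1476] yang -82.6 z [ 0.006 -0.006 -1.   ] F [-0.33 -0.26  0.5 ] T [-0.035  0.011 -0.021] q [ 0.57  0.48 -0.19  1.76  0.12  0.9  -1.11] w 0.584
to centre (tool mm) [-1.  -1.8 -0. ]
25 -11 (np.float64(313.1), np.float64(322.0))
25 11 (np.float64(358.0), np.float64(313.2))
39.5 -11 (np.float64(321.1), np.float64(337.0))
39.5 11 (np.float64(366.6), np.float64(328.0))
slot floor 25 (np.float64(337.4), np.float64(387.6))
slot floor 39.5 (np.float64(345.5), np.float64(403.2))
```

Emit:
apply_moves(
  increments=[50,-1,-1,20,0,50,0,0,13,0,50,0,0,4,0,50,0,0,3,0],
)

```text
t: 3.18
eef_pos: [0.5374, -0.3159, 0.1124]
tool_rot: [0.006, 0.998, 0.064, 0.007]
contact_force: [0.0, -1.3, -0.4]
gripper_width: 0.582
```

```bash
python3 - <<'E'
from st import *;st()
import cv2
p,d=read_camera("side");cv2.imwrite("pics/side3.png",cv2.resize(p[100:250,150:350],None,fx=4,fy=4,interpolation=cv2.INTER_CUBIC))
E
```

```text
t 3.17 pos [ 0.5374 -0.3159  0.1124] yang -82.7 z [ 0.014 -0.011 -1.   ] F [ 0.01 -1.27 -0.36] T [-0.064 -0.003 -0.022] q [ 0.57  0.52 -0.19  1.79  0.13  0.83 -1.12] w 0.582
to centre (tool mm) [-2.9 -4.3 -0.1]
```

View pics/side3.png

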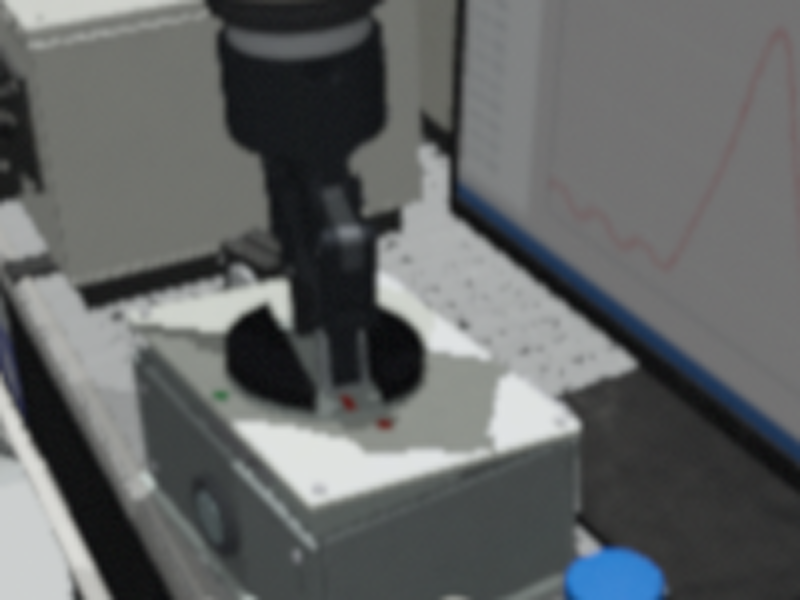

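Emit:
apply_moves(
  increments=[50,-3,-4,0,0,50,0,0,4,0,50,0,0,4,0],
)

```text
t: 3.6
eef_pos: [0.534, -0.3125, 0.1051]
tool_rot: [0.006, 0.998, 0.064, 0.007]
contact_force: [-1.6, -0.6, 4.1]
gripper_width: 0.584
```

```bash
python3 -c "from st import *;st()"
```

```text
t 3.60 pos [ 0.534  -0.3125  0.1051] yang -82.7 z [ 0.015 -0.012 -1.   ] F [-1.6  -0.59  4.1 ] T [-0.147  0.447 -0.043] q [ 0.56  0.52 -0.18  1.81  0.13  0.8  -1.13] w 0.584
to centre (tool mm) [ 0.1 -0.5 -0. ]
```

Emit:
apply_moves(
  increments=[50,0,0,4,0,50,0,0,4,0,50,0,0,3,0],
)

```text
t: 3.98
eef_pos: [0.5356, -0.3129, 0.0975]
tool_rot: [0.007, 0.998, 0.063, 0.008]
contact_force: [-6.6, 5.7, 32.6]
gripper_width: 0.588
```

```bash
python3 -c "from st import *;st()"
```

```text
t 3.98 pos [ 0.5356 -0.3129  0.0975] yang -82.8 z [ 0.018 -0.013 -1.   ] F [-6.61  5.7  32.63] T [1.904 1.603 0.035] q [ 0.56  0.53 -0.18  1.81  0.14  0.79 -1.13] w 0.588
to centre (tool mm) [-1.5 -1.1 -0. ]
```

Emit:
apply_moves(
  increments=[50,-1,-1,1.5,4,50,0,0,1.5,4],
)

```text
t: 4.22
eef_pos: [0.5367, -0.3132, 0.0983]
tool_rot: [0.007, 1.0, -0.009, 0.011]
contact_force: [-2.7, 1.5, 10.4]
gripper_width: 0.59
```

```bash
python3 -c "from st import *;st()"
```

```text
t 4.22 pos [ 0.5367 -0.3132  0.0983] yang -91.0 z [ 0.022 -0.015 -1.   ] F [-2.74  1.55 10.41] T [0.672 0.716 0.068] q [ 0.54  0.53 -0.15  1.81  0.11  0.78 -1.26] w 0.59
to centre (tool mm) [-2.7 -1.2 -0.1]
```

Emit:
apply_moves(
  increments=[50,-2,-1,2.5,5,50,-1,0,2,5,50,-1,0,2,5],
)

```text
t: 4.6
eef_pos: [0.537, -0.314, 0.098]
tool_rot: [0.007, 0.989, -0.144, 0.017]
contact_force: [-4.4, 2.2, 16.5]
gripper_width: 0.588
```

```bash
python3 -c "from st import *;st()"
```

```text
t 4.60 pos [ 0.537 -0.314  0.098] yang -106.6 z [ 0.032 -0.019 -0.999] F [-4.4   2.22 16.53] T [0.702 0.927 0.019] q [ 0.49  0.52 -0.08  1.82  0.07  0.76 -1.49] w 0.588
to centre (tool mm) [-3.5 -1.1 -0.1]
```

Emit:
apply_moves(
  increments=[50,0,0,2,8,50,0,0,2,8,50,0,0,2,8],
)

```text
t: 4.97
eef_pos: [0.5363, -0.3154, 0.0977]
tool_rot: [0.004, 0.935, -0.354, 0.018]
contact_force: [-6.3, 2.3, 19.0]
gripper_width: 0.584
```

```bash
python3 - <<'E'
from st import *;st()
import cv2
p,d=read_camera("side");cv2.imwrite("pics/side4.png",cv2.resize(p[100:250,150:350],None,fx=4,fy=4,interpolation=cv2.INTER_CUBIC))
E
```

```text
t 4.97 pos [ 0.5363 -0.3154  0.0977] yang -131.4 z [ 0.031 -0.02  -0.999] F [-6.33  2.34 18.96] T [0.373 1.691 0.092] q [ 0.41  0.52  0.03  1.83 -0.01  0.75 -1.85] w 0.584
to centre (tool mm) [-4.  -1.  -0.1]
```

View pics/side4.png

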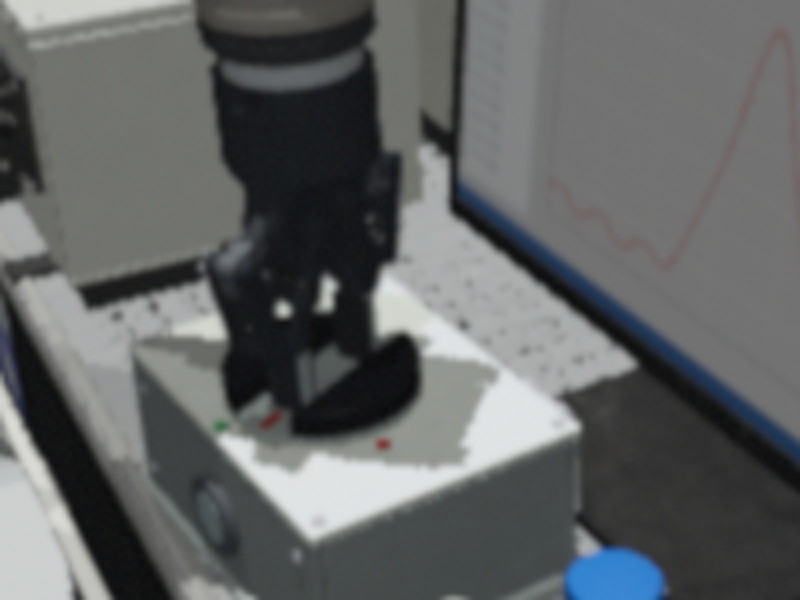

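The side view shows the panel down and the slot following the fingers. The red mark is at about (270, 418), close to the green dot at (220, 425), so I keep turning.

Emit:
apply_moves(
  increments=[50,0,0,1.5,8,50,0,0,2,8,50,0,0,2,6],
)

```text
t: 5.4
eef_pos: [0.5362, -0.318, 0.0977]
tool_rot: [0.001, 0.846, -0.533, 0.02]
contact_force: [-9.1, 6.2, 24.4]
gripper_width: 0.589
```

```bash
python3 -c "from st import *;st()"
```

```text
t 5.40 pos [ 0.5362 -0.318   0.0977] yang -154.5 z [ 0.032 -0.023 -0.999] F [-9.06  6.15 24.37] T [0.837 2.568 0.126] q [ 0.33  0.53  0.13  1.83 -0.09  0.75 -2.19] w 0.589
to centre (tool mm) [-6.3 -0.6 -0.2]
```

Emit:
apply_moves(
  increments=[50,-3,0,0.5,4,50,-2,0,1,4],
)

```text
t: 5.65
eef_pos: [0.5357, -0.316, 0.0987]
tool_rot: [0.0, 0.805, -0.593, 0.023]
contact_force: [-1.1, 3.0, 7.3]
gripper_width: 0.582
```

```bash
python3 - <<'E'
from st import *;st()
import cv2
p,d=read_camera("side");cv2.imwrite("pics/side5.png",cv2.resize(p[100:250,150:350],None,fx=4,fy=4,interpolation=cv2.INTER_CUBIC))
E
```

```text
t 5.65 pos [ 0.5357 -0.316   0.0987] yang -162.7 z [ 0.036 -0.027 -0.999] F [-1.05  3.03  7.27] T [0.559 0.308 0.422] q [ 0.3   0.52  0.17  1.84 -0.11  0.74 -2.31] w 0.582
to centre (tool mm) [-4.3  0.4 -0.2]
```

View pics/side5.png

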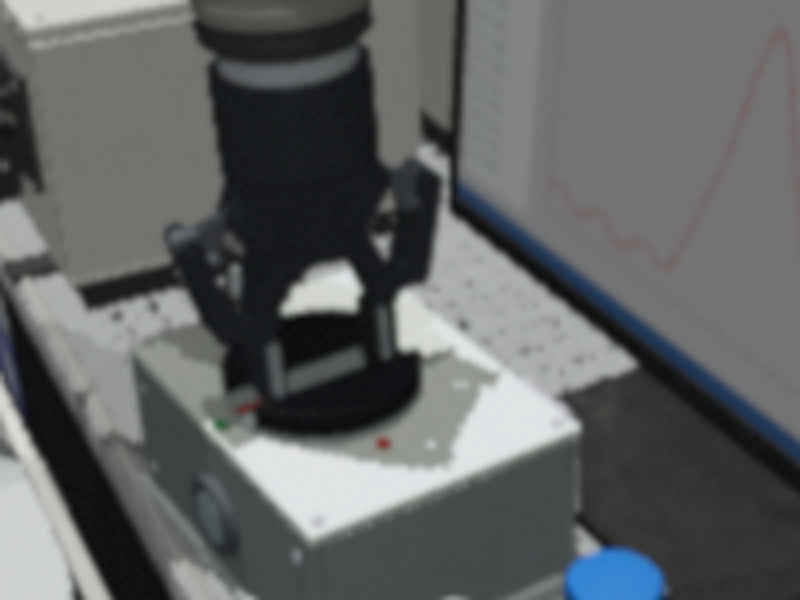

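```bash
python3 - <<'E'
from st import *
c=get_calibration("side")
def pr(p):
    q=c["camera_from_world"]@np.r_[p,1];u=c["mtx"]@q[:3]/q[2];return ((u[0]-150+.5)*4-.5).round(1),((u[1]-100+.5)*4-.5).round(1)
for a in(-145,-150,-155,-159,-163):
    for r in(.040,.058):
        t=np.radians(a);print(a,r,pr(np.array([.535+r*np.cos(t),-.3125+r*np.sin(t),.101 if r<.05 else .096])))
E
```

```text
-145 0.04 (np.float64(267.1), np.float64(412.6))
-145 0.058 (np.float64(239.7), np.float64(436.8))
-150 0.04 (np.float64(262.7), np.float64(409.7))
-150 0.058 (np.float64(233.3), np.float64(432.6))
-155 0.04 (np.float64(258.7), np.float64(406.7))
-155 0.058 (np.float64(227.7), np.float64(428.0))
-159 0.04 (np.float64(256.0), np.float64(404.1))
-159 0.058 (np.float64(223.8), np.float64(424.2))
-163 0.04 (np.float64(253.6), np.float64(401.4))
-163 0.058 (np.float64(220.4), np.float64(420.2))
```

Emit:
apply_moves(
  increments=[50,-1,0,1.5,3,50,0,0,1.5,3],
)

```text
t: 5.95
eef_pos: [0.5362, -0.3132, 0.0983]
tool_rot: [-0.001, 0.773, -0.634, 0.022]
contact_force: [-7.8, 8.0, 21.4]
gripper_width: 0.584
```

```bash
python3 -c "from st import *;st()"
```

```text
t 5.95 pos [ 0.5362 -0.3132  0.0983] yang -168.7 z [ 0.036 -0.026 -0.999] F [-7.79  7.98 21.36] T [1.656 1.93  0.953] q [ 0.28  0.52  0.2   1.85 -0.13  0.74 -2.4 ] w 0.584
to centre (tool mm) [-1.6  1.9 -0.1]
```

The torque rose from about 0.1 to 0.95 N m at about 10° of play past the target angle, so this is the stop. I back off within the play, lift clear and look.

Emit:
apply_moves(
  increments=[50,0,0,0,-4,50,0,0,-2,-2,50,0,0,-6,0,50,0,0,-10,0,50,0,0,-20,0,50,0,0,-30,0,50,0,0,-40,0,50,0,0,-30,0],
)

```text
t: 6.95
eef_pos: [0.5305, -0.3083, 0.2396]
tool_rot: [0.0, 0.805, -0.593, 0.02]
contact_force: [0.3, -0.3, -0.2]
gripper_width: 0.587
```

```bash
python3 - <<'E'
from st import *;st()
import cv2
p,d=read_camera("side");cv2.imwrite("pics/side6.png",cv2.resize(p[100:280,150:350],None,fx=3.3,fy=3.3,interpolation=cv2.INTER_CUBIC))
E
```

```text
t 6.95 pos [ 0.5305 -0.3083  0.2396] yang -162.7 z [ 0.032 -0.024 -0.999] F [ 0.27 -0.33 -0.25] T [0.03  0.058 0.045] q [ 0.26  0.35  0.2   1.74 -0.07  1.02 -2.35] w 0.587
to centre (tool mm) [ 4.6 -2.2  0.2]
```

View pics/side6.png

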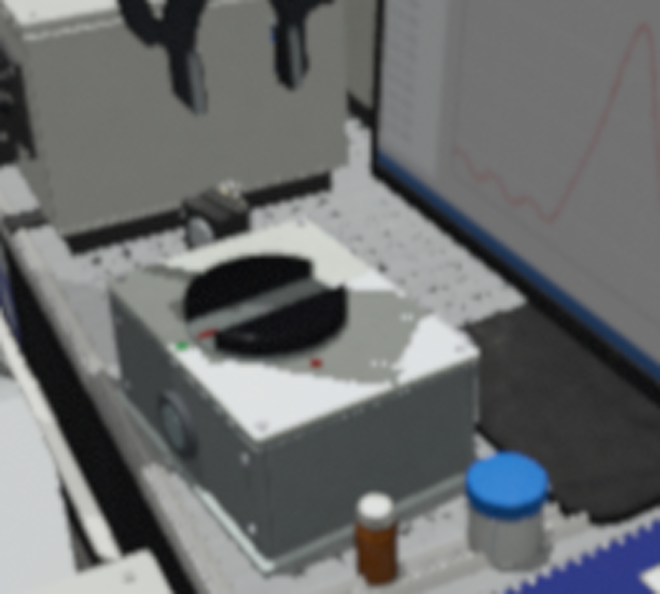

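```bash
python3 - <<'E'
from station import *
import cv2
p,d=read_camera("side");cv2.imwrite("pics/side7.png",cv2.resize(p[170:215,190:270],None,fx=10,fy=10,interpolation=cv2.INTER_CUBIC))
E
```

```text
(no output)
```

View pics/side7.png

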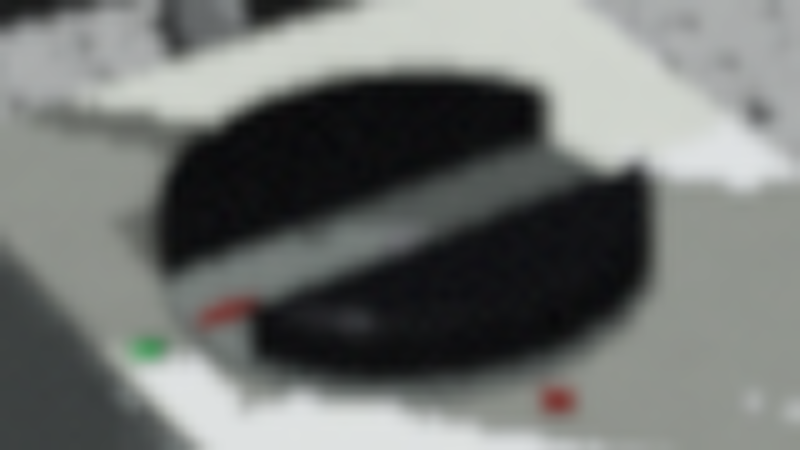

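```bash
python3 - <<'E'
from h import *
s=np.load("side0.npz")
S=lambda p:(190+(p[0]+.5)/10-.5,170+(p[1]+.5)/10-.5)
for a,b,z in(((545,140),(170,275),.101),((635,170),(255,312),.115),((255,300),(205,322),.101)):
    A,B=ray(s,S(a),z),ray(s,S(b),z);v=B-A;print(A,B,np.degrees(np.arctan2(v[1],v[0])))
g=ray(s,S((148,349)),.096);r=ray(s,S((558,401)),.096);print("green",g,"red",r)
c=np.array([.535,-.3125]);
for k in(g,r): print(np.degrees(np.arctan2(*(k[:2]-c)[::-1])))
E
```

```text
[ 0.56632648 -0.27753928  0.101     ] [ 0.4851446  -0.31085432  0.101     ] -157.68796669151453
[ 0.57898494 -0.31540867  0.115     ] [ 0.4993645  -0.34873731  0.115     ] -157.28610573310726
[ 0.50079954 -0.32362758  0.101     ] [ 0.49042859 -0.32910654  0.101     ] -152.15257358609244
green [ 0.47886081 -0.32853786  0.096     ] red [ 0.55445535 -0.36402433  0.096     ]
-164.0564075201621
-69.31369206544859
```

Emit:
apply_moves(
  increments=[50,0,10,-30,0,50,6,35,0,0,50,6,38,0,0,50,6,38,0,0,50,6,38,0,0,50,6,38,0,0,50,8,38,0,0,50,8,38,0,0,50,6,30,0,0,50,0,0,0,0],
)

```text
t: 8.3
eef_pos: [0.2468, -0.4505, 0.2618]
tool_rot: [-0.001, 0.804, -0.594, 0.021]
contact_force: [0.5, -0.0, -0.0]
gripper_width: 0.586
```

```bash
python3 - <<'E'
from st import *;st()
import cv2
p,d=read_camera("top");c=get_calibration("top");np.savez("top8.npz",p=p,d=d,K=c["mtx"],T=c["camera_from_world"])
cv2.imwrite("pics/top8.png",p)
cv2.imwrite("pics/top8z.png",cv2.resize(p[150:270,210:350],None,fx=5,fy=5,interpolation=cv2.INTER_CUBIC))
E
```

```text
t 8.30 pos [ 0.2468 -0.4505  0.2618] yang -162.9 z [ 0.034 -0.024 -0.999] F [ 0.49 -0.01 -0.04] T [ 0.033 -0.026  0.023] q [ 0.63  0.16  0.37  1.95 -0.09  1.01 -1.81] w 0.586
to centre (tool mm) [ -48.4 -315.1    6.5]
```

View pics/top8z.png

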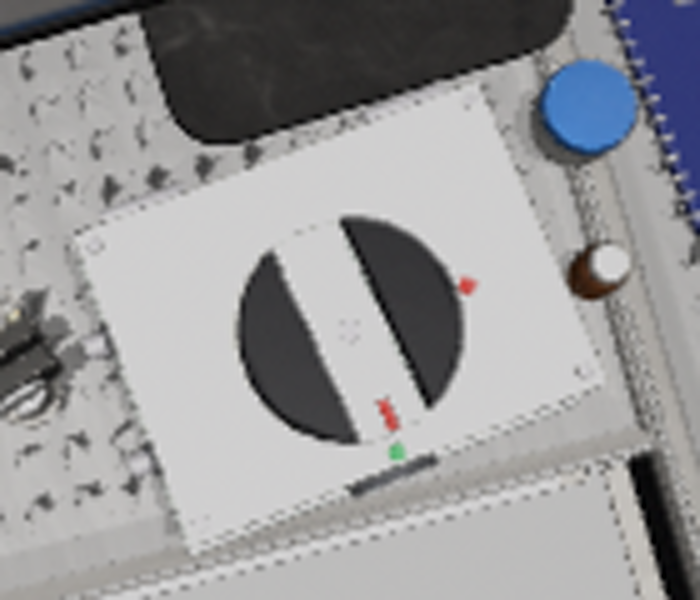

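```bash
python3 - <<'E'
from h import *
t=np.load("top8.npz");Z=lambda p:(210+(p[0]+.5)/5-.5,150+(p[1]+.5)/5-.5)
for n,a,b,z in(("sl",(275,252),(355,440),.115),("sr",(342,218),(430,408),.115),("pl",(78,237),(195,550),.096),("pr",(485,88),(602,382),.096),("front",(602,382),(195,550),.096),("back",(485,88),(78,237),.096)):
    A,B=ray(t,Z(a),z),ray(t,Z(b),z);v=B-A;print(n,np.degrees(np.arctan2(v[1],v[0])).round(1),np.linalg.norm(v).round(4))
d=t["d"];Ti=np.linalg.inv(t["T"])
for u,v in((280,216),(245,240),(300,185),(250,255),(325,226)):
    w=np.median(d[v-1:v+2,u-1:u+2]);p=w*np.linalg.solve(t["K"],[u,v,1]);print((Ti[:3,:3]@p+Ti[:3,3]).round(4))
E
```

```text
sl -156.8 0.0895
sr -155.4 0.092
pl -158.4 0.1494
pr -159.6 0.1439
front 112.7 0.1964
back 111.1 0.1992
[ 0.5331 -0.3133  0.1028]
[ 0.4795 -0.236   0.0975]
[ 0.6054 -0.3596  0.0962]
[ 0.4469 -0.2475  0.0991]
[ 0.5122 -0.414   0.0987]
```

```bash
python3 - <<'E'
from h import *
from station import *
import cv2
acc=[np.load("top8.npz")["p"].astype(float)]
for _ in range(5): acc.append(read_camera("top")[0].astype(float))
p=np.mean(acc,0);t=np.load("top8.npz")
b,g,r=p[...,0],p[...,1],p[...,2]
def cen(w,x0,x1,y0,y1):
    w=np.clip(w[y0:y1,x0:x1]-15,0,None);yy,xx=np.mgrid[y0:y1,x0:x1];return (xx*w).sum()/w.sum(),(yy*w).sum()/w.sum()
G=ray(t,cen(g-np.maximum(r,b),284,295,235,246),.096);Rd=ray(t,cen(r-np.maximum(g,b),298,309,202,212),.096)
v=Rd-G;print("dots yaw",np.degrees(np.arctan2(v[1],v[0]))+45,"axis",)
M=ray(t,cen(r-np.maximum(g,b),282,293,228,239),.101)
yaw=np.arctan2(v[1],v[0])+np.pi/4;Rr=np.linalg.norm(v)/2**.5
C=G[:2]+Rr*np.array([np.cos(yaw),np.sin(yaw)]);m=M[:2]-C;print("R",Rr,"C",C,"mark r",np.linalg.norm(m),"ang",np.degrees(np.arctan2(m[1],m[0])),"target",np.degrees(yaw)-180)
# cheeks subpixel slot edges by row half-level crossing
gr=p.mean(2);L=[];Rr_=[]
for row in range(206,228):
    s=gr[row];xc=279.6+ (row-215.5)*0.43
    for sgn,lst in((-1,L),(1,Rr_)):
        xs=np.arange(0,14,.05);vals=np.interp(xc+sgn*xs,np.arange(512),s)
        k=np.argmax(vals<135)
        if vals[k]<135: lst.append((xc+sgn*xs[k],row))
for l in(L,Rr_):
    l=np.array(l);f=np.polyfit(l[:,1],l[:,0],1);res=l[:,0]-np.polyval(f,l[:,1])
    A=ray(t,(np.polyval(f,206),206),.115);B=ray(t,(np.polyval(f,228),228),.115);w=B-A;print("edge",np.degrees(np.arctan2(w[1],w[0])),res.std())
E
```

```text
dots yaw 21.79528633356555 axis
R 0.05778964702344011 C [ 0.53406489 -0.31197822] mark r 0.04123786558099553 ang -155.07718898475906 target -158.20471366643446
edge -154.9247536707958 0.1431431611390262
edge -154.74805662891606 0.16419105746654497
```

The panel is shut, but the slot reads about 3° short of the green dot. My pressed back-roll probably dragged it back a little. The panel is now latched, so I'll re-enter without pressing on the floor, turn to the stop, and lift straight out.

Emit:
apply_moves(
  increments=[50,-6,-38,0,0,50,-6,-38,0,0,50,-6,-38,0,0,50,-6,-38,0,0,50,-6,-38,0,0,50,-6,-38,0,0,50,-6,-38,0,0,50,-6,-38,0,0,50,0,-11,0,-4,50,0,0,0,-4,50,0,0,0,0],
)

```text
t: 9.98
eef_pos: [0.5537, -0.2935, 0.2679]
tool_rot: [-0.001, 0.85, -0.526, 0.022]
contact_force: [-0.3, -0.3, -0.3]
gripper_width: 0.588
```

```bash
python3 -c "from st import *;st()"
```

```text
t 9.97 pos [ 0.5537 -0.2935  0.2679] yang -153.4 z [ 0.037 -0.021 -0.999] F [-0.34 -0.34 -0.31] T [0.038 0.103 0.006] q [ 0.26  0.34  0.17  1.68 -0.06  1.08 -2.24] w 0.588
to centre (tool mm) [ 7.7 25.9 -0.3]
```

Emit:
apply_moves(
  increments=[50,2,30,0,0,50,0,0,40,-1,50,0,0,40,0,50,0,0,40,0,50,0,0,5,0,50,0,0,0,0],
)

```text
t: 10.72
eef_pos: [0.5344, -0.3111, 0.1417]
tool_rot: [-0.001, 0.853, -0.521, 0.024]
contact_force: [-0.4, -0.0, 1.2]
gripper_width: 0.587
```

```bash
python3 -c "from st import *;st()"
```

```text
t 10.72 pos [ 0.5344 -0.3111  0.1417] yang -152.8 z [ 0.042 -0.023 -0.999] F [-0.37 -0.01  1.2 ] T [ 0.011  0.065 -0.031] q [ 0.31  0.46  0.15  1.82 -0.09  0.82 -2.16] w 0.587
to centre (tool mm) [0.6 0.7 0. ]
```

Emit:
apply_moves(
  increments=[50,-1,2,20,2,50,0,0,12,0,50,0,0,4,0,50,0,0,0,0],
)

```text
t: 11.22
eef_pos: [0.5377, -0.3137, 0.111]
tool_rot: [-0.002, 0.844, -0.536, 0.029]
contact_force: [-0.2, 0.6, -0.2]
gripper_width: 0.587
```

```bash
python3 -c "from st import *;st()"
```

```text
t 11.22 pos [ 0.5377 -0.3137  0.111 ] yang -154.8 z [ 0.051 -0.027 -0.998] F [-0.19  0.58 -0.22] T [ 0.022  0.048 -0.044] q [ 0.31  0.5   0.15  1.84 -0.1   0.75 -2.19] w 0.587
to centre (tool mm) [-3.1  2.6 -0.2]
```

Emit:
apply_moves(
  increments=[50,-3,3,5,1,50,0,0,3,0,50,0,0,0,0],
)

```text
t: 11.6
eef_pos: [0.5344, -0.3127, 0.1035]
tool_rot: [-0.003, 0.839, -0.543, 0.03]
contact_force: [0.3, 0.1, -0.7]
gripper_width: 0.586
```

```bash
python3 -c "from st import *;st()"
```

```text
t 11.60 pos [ 0.5344 -0.3127  0.1035] yang -155.8 z [ 0.053 -0.027 -0.998] F [ 0.3   0.12 -0.75] T [0.024 0.073 0.043] q [ 0.31  0.51  0.15  1.86 -0.11  0.73 -2.2 ] w 0.586
to centre (tool mm) [-0.8  0.1 -0. ]
```

Engaged without floor contact. Now I turn gently and watch the torque.

Emit:
apply_moves(
  increments=[50,0,0,0,4,50,0,0,0,4],
)

```text
t: 11.85
eef_pos: [0.5345, -0.3128, 0.1036]
tool_rot: [-0.005, 0.798, -0.602, 0.029]
contact_force: [-0.8, 0.6, -1.2]
gripper_width: 0.585
```

```bash
python3 -c "from st import *;st()"
```

```text
t 11.85 pos [ 0.5345 -0.3128  0.1036] yang -164.0 z [ 0.053 -0.027 -0.998] F [-0.81  0.6  -1.18] T [-0.005  0.061  0.048] q [ 0.28  0.51  0.19  1.86 -0.14  0.73 -2.32] w 0.585
to centre (tool mm) [-0.9  0.2 -0. ]
```

Emit:
apply_moves(
  increments=[50,0,0,0,2],
)

```text
t: 11.98
eef_pos: [0.5346, -0.3127, 0.1037]
tool_rot: [-0.006, 0.787, -0.616, 0.029]
contact_force: [0.3, 2.1, -0.7]
gripper_width: 0.584
```

```bash
python3 -c "from st import *;st()"
```

```text
t 11.97 pos [ 0.5346 -0.3127  0.1037] yang -166.1 z [ 0.053 -0.027 -0.998] F [ 0.29  2.11 -0.73] T [0.407 0.008 0.018] q [ 0.28  0.51  0.2   1.86 -0.14  0.73 -2.35] w 0.584
to centre (tool mm) [-0.8  0.4 -0. ]
```

Emit:
apply_moves(
  increments=[50,0,0,0,2],
)

```text
t: 12.1
eef_pos: [0.5346, -0.3124, 0.1036]
tool_rot: [-0.006, 0.776, -0.63, 0.029]
contact_force: [0.0, 1.3, -0.6]
gripper_width: 0.584
```

```bash
python3 -c "from st import *;st()"
```

```text
t 12.10 pos [ 0.5346 -0.3124  0.1036] yang -168.2 z [ 0.053 -0.027 -0.998] F [ 0.05  1.25 -0.59] T [0.211 0.033 0.163] q [ 0.27  0.51  0.21  1.86 -0.15  0.73 -2.38] w 0.584
to centre (tool mm) [-0.5  0.5 -0. ]
```

Emit:
apply_moves(
  increments=[50,0,0,0,2],
)

```text
t: 12.22
eef_pos: [0.5346, -0.3123, 0.1036]
tool_rot: [-0.007, 0.764, -0.644, 0.029]
contact_force: [-0.8, 0.6, 0.8]
gripper_width: 0.587
```

```bash
python3 -c "from st import *;st()"
```

```text
t 12.22 pos [ 0.5346 -0.3123  0.1036] yang -170.2 z [ 0.053 -0.027 -0.998] F [-0.76  0.56  0.78] T [0.097 0.128 0.271] q [ 0.26  0.51  0.22  1.86 -0.16  0.73 -2.41] w 0.587
to centre (tool mm) [-0.4  0.6 -0. ]
```

Emit:
apply_moves(
  increments=[50,0,0,0,1],
)

```text
t: 12.35
eef_pos: [0.5346, -0.3124, 0.1036]
tool_rot: [-0.007, 0.759, -0.651, 0.029]
contact_force: [-0.5, -0.7, 0.7]
gripper_width: 0.585
```

```bash
python3 -c "from st import *;st()"
```

```text
t 12.35 pos [ 0.5346 -0.3124  0.1036] yang -171.2 z [ 0.052 -0.027 -0.998] F [-0.49 -0.7   0.74] T [-0.067  0.147  0.911] q [ 0.26  0.51  0.22  1.86 -0.16  0.73 -2.42] w 0.585
to centre (tool mm) [-0.4  0.6 -0. ]
```

That is a sharp stop, with torque going from 0.27 to 0.91 N m in 1°. I lift straight out.

Emit:
apply_moves(
  increments=[50,0,0,-3,-1,50,0,0,-10,0,50,0,0,-25,0,50,0,0,-40,0,50,0,0,-50,0,50,0,0,-45,0,50,0,35,0,0,50,9,38,0,0,50,9,38,0,0,50,9,38,0,0,50,9,38,0,0,50,9,38,0,0],
)

```text
t: 13.85
eef_pos: [0.3071, -0.3913, 0.2823]
tool_rot: [-0.01, 0.764, -0.645, 0.034]
contact_force: [-0.7, 0.1, -0.3]
gripper_width: 0.589
```

Emit:
apply_moves(
  increments=[50,9,38,0,0,50,9,38,0,0,50,0,0,0,0],
)

```text
t: 14.22
eef_pos: [0.2291, -0.4238, 0.2814]
tool_rot: [-0.011, 0.761, -0.648, 0.036]
contact_force: [0.8, 1.0, 0.2]
gripper_width: 0.588
```

```bash
python3 - <<'E'
from st import *;from h import *;st()
import cv2
t=np.load("top8.npz");P,d=read_camera("top");p=P.astype(float);cv2.imwrite("pics/top9.png",P)
S,_=read_camera("side");cv2.imwrite("pics/side9.png",S)
cv2.imwrite("pics/top9z.png",cv2.resize(P[150:270,210:350],None,fx=5,fy=5,interpolation=cv2.INTER_CUBIC))
b,g,r=p[...,0],p[...,1],p[...,2]
def cen(w,x0,x1,y0,y1):
    w=np.clip(w[y0:y1,x0:x1]-15,0,None);yy,xx=np.mgrid[y0:y1,x0:x1];return (xx*w).sum()/w.sum(),(yy*w).sum()/w.sum()
C=np.array([.53406489,-.31197822])
M=ray(t,cen(r-np.maximum(g,b),281,293,228,239),.101);m=M[:2]-C;print("mark ang",np.degrees(np.arctan2(m[1],m[0])))
gr=p.mean(2)
for sgn in(-1,1):
    l=[]
    for row in range(206,228):
        xc=279.6+(row-215.5)*0.41;xs=np.arange(0,14,.05);v=np.interp(xc+sgn*xs,np.arange(512),gr[row]);k=np.argmax(v<135)
        if v[k]<135:l.append((xc+sgn*xs[k],row))
    l=np.array(l);f=np.polyfit(l[:,1],l[:,0],1)
    A=ray(t,(np.polyval(f,206),206),.115);B=ray(t,(np.polyval(f,228),228),.115);w=B-A;print("edge",np.degrees(np.arctan2(w[1],w[0])))
E
```

```text
t 14.22 pos [ 0.2291 -0.4238  0.2814] yang -170.8 z [ 0.069 -0.03  -0.997] F [0.79 0.97 0.22] T [ 0.044  0.05  -0.013] q [ 0.54  0.06  0.46  2.01 -0.08  1.02 -1.94] w 0.588
to centre (tool mm) [ -62.1 -318.2   17.7]
mark ang -158.3467370975251
edge -158.04062497053525
edge -158.17658476467747
```

View pics/top9z.png

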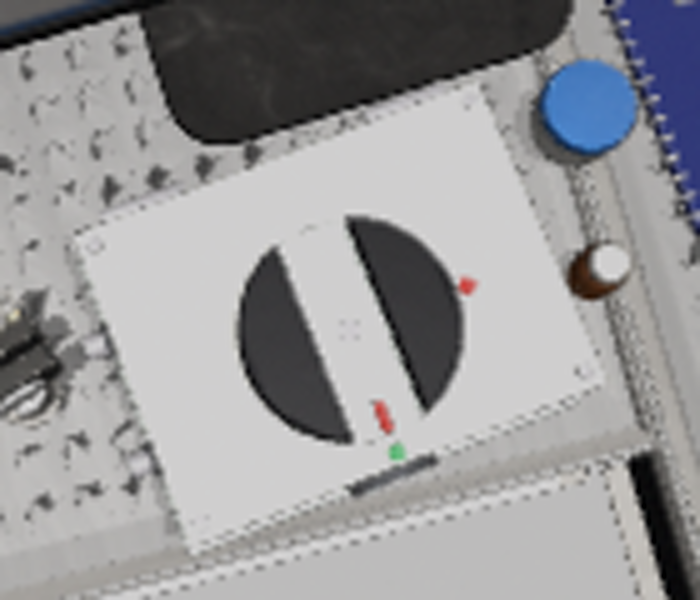

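View pics/side9.png

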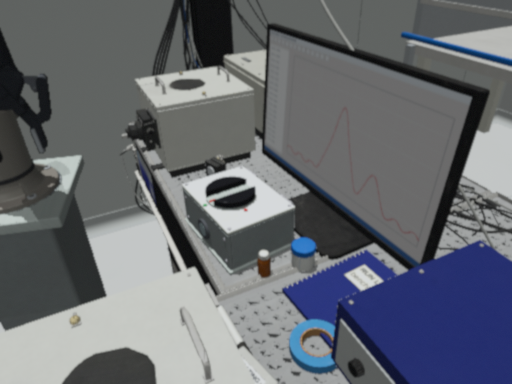

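The slot now reads -158.1° to -158.3° against a target of -158.2°. The panel is flat, the vial, pot and mount are where they were, and the arm is clear of everything.

```bash
python3 -c "from station import *;print(hand_in())"
```

```text
the job is handed in; nothing more can be done
None
```

The panel is shut and the fastener is locked at its end stop. I handed the job in at about 14.3 s.

- **How it was done:** I set the fingertips, opened to about 50 mm, in the slot and pressed the panel shut. Keeping it pressed, I turned the fastener clockwise to its stop.
- **What went wrong:** after the first withdrawal the top camera showed the slot about 3° short of locked. I probably dragged it back by reversing the turn slightly while still pressing. I put the fingers back in without pressing, turned until the stop showed clearly, and lifted straight out.
- **Fastener:** in the final check the slot reads about -158.1° and its red mark -158.3°. The locked angle, worked out from the red and green dots, is -158.2°. The torque at the stop reached about 0.95 N m on the first turn and 0.91 N m on the second, both well above the 0.06 N m turning friction.
- **Panel:** it stayed flat and shut after I let go. The depth camera put its surface 96–99 mm above the table, measured after the first withdrawal and not again after the second turn.
- **Surroundings:** the vial, pot and mirror mount look unmoved, and the arm ended well clear of everything.
- **Forces:** the highest downward force I saw was about 33 N through the fingertips, at the end of pressing the panel shut. I read forces only at the end of each move, so brief peaks in between could have been higher.
- **Tool tilt:** the tool drifted about 3° off vertical during the turning, with no visible effect.

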